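Put the food chopper together

TASK

Put the food chopper together: set the three-bladed paddle on the spindle inside the bowl, standing fully home on the bowl's floor, and let go of it. Then set the cover gently on the bowl, without dropping or slamming it, with its two clip arms over the two flat lips of the rim, and press it straight down until it sits flush and both arms have snapped under the lips; leave everything else on the counter where it is.

Things in the scene. Friction and masses are not known exactly. Their poses are not given: they have to be found in the camera images.
- bowl: Food chopper base with round steel bowl, fixed. Sizes mm. Origin: centre of the underside, on the counter; z up. Base pale, 172 across, 25 high. Bowl: inside diameter 132, outside 140, rim at z = 80. A black side handle stands out at +x to 106 from the axis.
- bowl_floor (a point): Centre of the bowl's inner floor, 30 mm above the counter, at the foot of the spindle: an upright steel pin 11 mm in diameter, 30 high, its last 5 tapered to 6 mm.
- bowl_rim (a point): Centre of the bowl's mouth, 80 mm above the counter.
- lip_left (a point): Middle of the top outer edge of the flat rim lip on the bowl's +y side: 78 mm from the bowl's axis, level with the rim (z = 80). The lip is a steel bar 46 wide along x, 8 thick (underside z = 72), its outer face flat.
- lip_right (a point): The same point of the lip on the bowl's -y side.
- paddle: Mixing paddle, about 70 g, standing upright on the counter. Sizes mm. Pale tube hub 22 across, 46 high, closed at the top; bore 15 across, 36 deep, open at the bottom. Three steel blades 12 high at its foot reach 46 from the axis. Origin: centre of the underside; z up. Any turn about z fits the spindle. Seated, its underside lies on the bowl's floor, its top 4 below the rim.
- paddle_top (a point): Centre of the paddle hub's top, 46 mm above its underside.
- cover: Pale cover, about 230 g, on four guide ribs. Sizes mm. Origin: on the axis at the ribs' feet; z up. Plate 144 across, z 28 to 36. The ribs below it (8 thick, reaching 64.3 from the axis, at 45 degrees to x and y) slip inside the bowl. Clip arms at its +y and -y edges. Fits either way round, its y along the bowl's y. Fully home its plate lies on the rim, its origin 52 above the counter.
- cover_knob (a point): Centre of the top of the cover's bar knob, 68 mm above the cover's origin. The bar is 20 wide along the cover's x, 48 long along its y, and rises 32 from the plate's top (z 36 to 68). Set down unpressed, the cover rests on its clips' slopes 10 to 20 mm above home; pressing it home takes about 10 to 15 N, then the arms spring in under the lips.
- clip_left (a joint): Angle (rad) of the clip arm at the cover's +y edge about its root (76 mm from the axis, z = 33): 0 at rest, grows as the sprung arm is pushed outward, 0.2 to 0.35 while it rides over the lip, near 0 again once snapped. Arm 26 wide along x, outside 83 from the axis, hanging down to z = 4.
- clip_right (a joint): The same for the arm at the cover's -y edge.
- clip_left_hook (a point): Inner edge of the hook's flat top on the +y arm: 73.5 mm from the cover's axis, z = 17.5 in the cover's frame. Snapped, it lies 2.5 below the lip's underside, 4.5 inward of its outer face. A slope below it, to z = 5, leads over the lip.
- clip_right_hook (a point): The same point on the -y arm.
- mug: Bystander, to be left alone: white mug, 72 mm across, 75 high, with a side handle (sizes in mm). Origin: centre of the underside.
- spoon: Bystander, to be left alone: steel spoon, 150 long, lying (sizes in mm). Origin: near its middle.
- spice_jar: Bystander, to be left alone: amber spice jar, 44 across, 85 high (sizes in mm). Origin: centre of the underside.
- tumbler: Bystander, to be left alone: glass tumbler, 66 across, 90 high (sizes in mm). Origin: centre of the underside.
- sugar_jar: Bystander, to be left alone: glass jar with a steel cap, 84 across, 110 high (sizes in mm). Origin: centre of the underside.
- pot_lid: Bystander, to be left alone: round steel pot lid, 110 across, with a small round knob, no clips: it does not belong to the chopper (sizes in mm). Origin: centre of the underside.
- spatula: Bystander, to be left alone: black spatula, 260 long, lying (sizes in mm). Origin: near its middle.
Mind the look-alikes: they are no part of the job. What is shaped like the cover but red is not meant.

How it is judged:
On the way, in this order (a step that is already met when the one before it is completed fails the run):
1. the paddle stands on the spindle, fully down on the bowl's floor, released (horizontal distance between paddle and bowl_floor below 0.005 m and z of paddle in the frame of bowl_floor below 0.004 m and angle between paddle's own z axis and vertical below 0.1 rad and contact force between the fingers and paddle below 0.1 N), for 0.2 s.
2. the cover is pressed home flush on the rim and both clip arms have snapped under the lips (z of cover in the frame of bowl between 0.049 and 0.0545 m and horizontal distance between cover and bowl below 0.006 m and angle between the y axis of cover and the y axis of bowl, either way round below 0.12 rad and angle between cover's own z axis and vertical below 0.04 rad and value of joint each of clip_left, clip_right below 0.08 rad and z of each of clip_left_hook, clip_right_hook in the frame of bowl below 0.0722 m), for 0.2 s.
At the end, for the whole second after the job is handed in: Paddle on the spindle (5 mm of its axis, 4 mm of the floor, upright); cover fully home (2.5 mm in height, 6 mm of the axis, 0.04 rad of level, 0.12 rad of the lips), both clip arms back in (0.08 rad) with hooks below the lips; released and at rest (all of step 2 and horizontal distance between paddle and bowl_floor below 0.005 m and z of paddle in the frame of bowl_floor below 0.004 m and angle between paddle's own z axis and vertical below 0.1 rad and contact force between the fingers and cover below 0.1 N and linear speed of cover below 0.02 m/s); the robot touches nothing.
It fails at once if the cover is dropped or slammed on the bowl (faster than 0.45 m/s at the rim) (horizontal distance between cover and bowl below 0.04 m and z of cover in the frame of bowl below 0.11 m and linear speed of cover above 0.45 m/s).
It fails at once if one of the other things on the counter is pushed more than 3 cm away (distance of any of mug, spoon, spice_jar, tumbler, sugar_jar, pot_lid, spatula from where it was at the start of the episode above 0.03 m).
It also fails if it takes over 64 s, if anything falls off the work surface, if the arm or the gripper's body presses on something with over 40 N, if the wrist force passes 120 N, or if a joint passes its speed limit or range.

ROBOT

A 6-joint arm with a two-finger parallel gripper is mounted at the origin on the work surface. World frame = base frame: x ahead of the robot, y to its left, z up, the work surface at z = 0. Lengths are in m, angles in rad, forces in N, time in s.
With the tool pointing down it reaches from about 0.3 to 0.825 m from the base axis. Payload 5.4 kg.
Tool frame: the origin (TCP) lies midway between the tips of the shut fingers; the grasp point (between the pads) lies 19 mm behind it; z points along the fingers, y is the line along which they close (so a half turn about z gives the same grasp; the last joint's range is limited). The gripper opens to 92 mm and grips with 3 to 60 N. Pads are 20 mm wide; open, the fingers measure 128 mm over their backs; the gripper's body (75 mm by 189 mm) begins 69 mm behind the grasp point.
Start: joints at [1.001, 0.158, 1.597, -0, 1.386, -0.21], TCP at [0.202, 0.538, 0.215] pointing down, gripper open.
Joint ranges: [-2.91, 2.91], [-0.94, 2.29], [0.18, 2.7], [-1.29, 4.43], [0.17, 2.64], [-3, 3]. Speed limits (rad/s): [2.57, 2.57, 3.14, 3.14, 3.14, 3.14].

INTERFACE

Orientations are given as a unit quaternion [x, y, z, w].
In Python, from bench import r gives the robot as it stands.
- The arm moves only by the tool carry_out, never from a script. Its argument "targets" is a list of rows, each a list of 3 entries, a list of its own where there are three numbers: the closure, from -1 (fully open) to 1 (shut), then the shift along the world's x, y, z scaled (see below), then the turn about the world's z scaled (see below). A call has 1 to 8 rows; each row shifts and turns the commanded pose from where the row before left it; what a row does not reach is not made up. The controller multiplies each number of a shift by 10 cm and each number of a turn by 180 degrees. A row lasts 1/8 s, in which the tool goes at most 62.5 mm and 10.7 degrees, less where a joint would pass 70% of its speed; a pose out of reach is approached as far as the arm can. A call with a number of a shift or a turn outside -1 to 1 is refused whole. A call with a gripper value outside its range is refused whole. The fingers move at their own pace and stop on an object; "force" is the grip in N (left out, the last holds). Time passes only in rows, so rows that do not move let the fingers close. It gives the time, the measured TCP pose, the force, the opening and the grip force at its end, in the units of the state.
- r.state(): the state, without advancing time (a new reading comes with each control period).
- r.grab_frame(name): name is "scene" or "top" or "wrist"; returns a dict with "frame" (480x640x3 uint8, red, green, blue), "depth" (480x640 float32, m along the optical axis (not along the pixel's ray), 0 where there is no reading), "fx", "fy", "cx", "cy" (pixels), "D" ([k1, k2, p1, p2, k3] as OpenCV has them; the pictures are not rectified), "R" (3x3) and "t" (3): a world point X has camera coordinates R X + t. Camera axes: x right, y down, z forward; pixel columns grow to the right and rows downward; lengths in m; the calibration is good to about 2 mm. A picture is of the moment at which its call begins.
- r.finish_job(): hands the job in; it is judged then, once.
Trained networks look in the newest picture that a camera, given by its name, has taken for a name from the list of things; names that differ only in an ending like _2 or _b are one class to them, and where a whole thing is asked for, a point or a joint stands for the part that bears it (a point fixed in the world has none). Each returns a list of dicts, best first, with "p" (0 to 1); they miss things now and then, are a little off and sometimes report something else, mostly with a low value. They report only what shows in the picture. A call takes as long as a camera call. They do not tell look-alikes from the thing itself.
- r.masks_of(query, camera): "pixels" (480x640 bool, what is visible of it) and "at" ([row, column] in pixels, amid what is visible of it).
The state is a dict: "t": time; "joint_positions": joint angles; "qd": joint speeds; "tau": joint torques, N m; "tool_pos": TCP position; "eef_rot": TCP orientation; "contact_force": force on the tool from outside, world axes, zero at the start; "torque": the same for the moment, N m; "grip_width": opening from 0.0 (shut) to 1.0 (fully open); "finger_force": force on a finger pad.
Only numpy, scipy, OpenCV 4.12 (cv2) and the standard library are available. Lean on these libraries where they do the work, as an engineer would, in place of code of your own. Each camera call takes 0.05 s, during which the arm holds its last target. There are 200 camera calls.

## Working session

There is one attempt and no reset: what is moved stays moved. The work goes in short steps, Python scripts to look and compute and a tool call to move; the robot and the scene stay as the last step left them, time stands still between calls to the robot, and variables do not carry over. Pictures are saved under pics/ and viewed, at most 10 in all, crops included, and the job is handed in when it is done.

Besides the shell and the picture viewer there is one more tool, called after "Emit:" as name(argument=value, ...), one argument or row to a line, values as JSON. carry_out: Moves the arm, as the interface text tells. Its arguments: {"type":"object","properties":{"targets":{"type":"array"},"force":{"type":"number"}},"required":["targets"]}

```bash
mkdir -p pics; ls; cat > h.py <<'E'
import numpy as np, cv2
from bench import r
def pts(f,mask=None):
    """world XYZ per pixel (480x640x3), nan where no depth"""
    K=np.array([[f['fx'],0,f['cx']],[0,f['fy'],f['cy']],[0,0,1.]])
    v,u=np.mgrid[0:480,0:640]
    n=cv2.undistortPoints(np.stack([u,v],-1).reshape(-1,1,2).astype(np.float64),K,np.array(f['D'],float)).reshape(480,640,2)
    d=np.where(f['depth']>0,f['depth'],np.nan)[...,None]
    c=np.concatenate([n*d,d],-1)
    return (c-np.array(f['t']))@np.array(f['R'])
def save(f,name): cv2.imwrite('pics/'+name,f['frame'][...,::-1])
E
python3 - <<'E'
from h import *
a=r.grab_frame('scene');b=r.grab_frame('top')
save(a,'scene0.png');save(b,'top0.png')
for cam,f in(('scene',a),('top',b)):
    P=pts(f)
    for q in ['bowl','paddle','cover','mug','spoon','spice_jar','tumbler','sugar_jar','pot_lid','spatula','cover_knob','paddle_top','lip_left','bowl_rim']:
        try:
          for m in r.masks_of(q,cam)[:3]:
            p=P[m['pixels']];p=p[~np.isnan(p[:,0])]
            print(cam,q,round(m['p'],2),[int(x) for x in m['at']],len(p),np.round(np.median(p,0),3),'z95',np.round(np.percentile(p[:,2],97),3),'mm',np.round([*np.percentile(p[:,:2],2,axis=0),*np.percentile(p[:,:2],98,axis=0)],3))
        except Exception as e: print(cam,q,'err',e)
print(r.state())
E
```

```text
pics
scene bowl 0.89 [286, 365] 3875 [0.635 0.033 0.039] z95 0.078 mm [ 0.561 -0.02   0.713  0.128]
scene paddle 0.65 [329, 210] 388 [ 0.457 -0.264  0.011] z95 0.046 mm [ 0.413 -0.285  0.47  -0.219]
scene paddle 0.19 [222, 359] 1293 [0.466 0.287 0.034] z95 0.064 mm [0.395 0.23  0.524 0.367]
scene cover 0.97 [223, 360] 1305 [0.466 0.288 0.034] z95 0.064 mm [0.395 0.23  0.524 0.367]
scene cover 0.72 [329, 283] 2960 [ 0.591 -0.19   0.035] z95 0.067 mm [ 0.518 -0.248  0.649 -0.114]
scene cover 0.7 [197, 299] 1020 [0.254 0.29  0.033] z95 0.065 mm [0.174 0.236 0.316 0.363]
scene mug 0.79 [253, 294] 1036 [0.421 0.054 0.046] z95 0.073 mm [0.377 0.033 0.445 0.104]
scene spoon 0.74 [280, 257] 362 [ 0.389 -0.07   0.011] z95 0.021 mm [ 0.349 -0.114  0.48  -0.031]
scene spoon 0.61 [368, 329] 1625 [ 0.736 -0.239  0.062] z95 0.089 mm [ 0.703 -0.261  0.762 -0.2  ]
scene spice_jar 0.94 [263, 440] 670 [0.74  0.222 0.047] z95 0.084 mm [0.682 0.212 0.757 0.351]
scene tumbler 0.91 [368, 327] 1647 [ 0.735 -0.238  0.062] z95 0.089 mm [ 0.702 -0.261  0.762 -0.199]
scene sugar_jar 0.67 [400, 268] 3087 [ 0.71
[... 2772 characters left out ...]
ositions': array([ 1.00086985e+00,  1.58405362e-01,  1.59699545e+00,  2.97617931e-05,
        1.38620656e+00, -2.10110499e-01]), 'qd': array([-7.60287376e-05,  4.56328421e-04,  1.17829442e-04,  1.50184768e-03,
        2.76791000e-03, -1.38089861e-03]), 'tau': array([-2.21940436e-04, -3.85575736e+01, -3.22352064e+01,  7.01310695e-02,
        3.09075485e-02, -2.55521923e-05]), 'tool_pos': array([0.20246682, 0.53815888, 0.21460041]), 'eef_rot': array([ 1.78941734e-01,  9.83859673e-01, -1.24406696e-06, -1.63272161e-05]), 'contact_force': array([-0.22426392, -0.43199266,  1.10527114]), 'torque': array([-0.03445847, -0.01166353, -0.00030343]), 'finger_force': 0.0, 'grip_width': 0.9985551152975294}
```

View pics/top0.png

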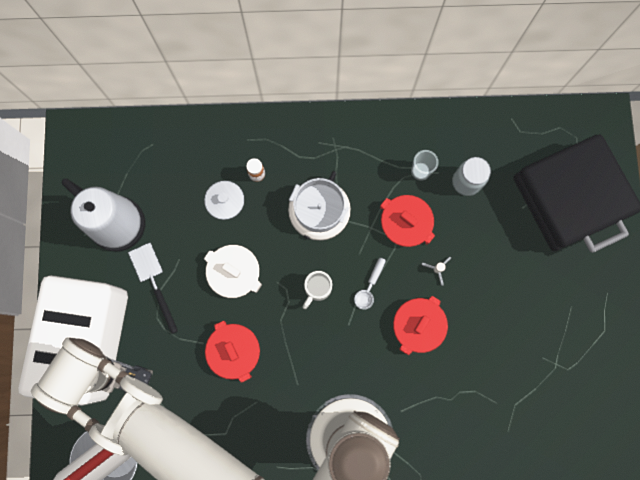

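View pics/scene0.png

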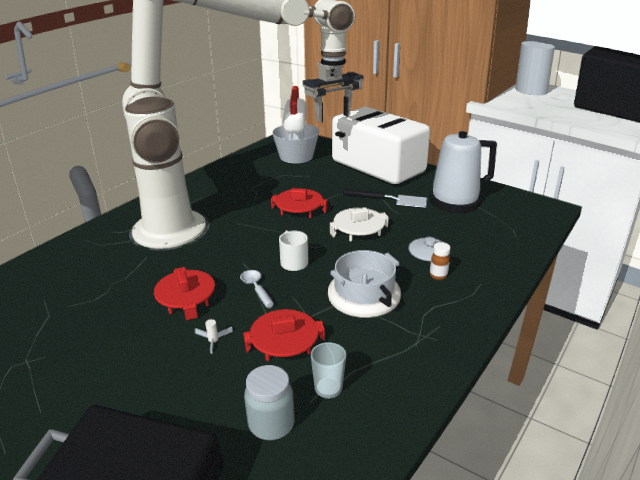

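Emit:
carry_out(
  targets=[
    [-1, [0.33, -0.4, 0.2], 0],
    [-1, [0.33, -0.4, 0.2], 0],
    [-1, [0.33, -0.4, 0.2], 0],
    [-1, [0.33, -0.4, 0.2], 0],
    [-1, [0.33, -0.4, 0.2], 0],
    [-1, [0.33, -0.4, 0.2], 0],
    [-1, [0, 0, 0], 0],
  ],
)

```text
t: 2.38
tool_pos: [0.4029, 0.2962, 0.3364]
eef_rot: [0.181, 0.983, 0.001, 0.002]
contact_force: [0.7, 0.1, -1.7]
grip_width: 1.002
finger_force: 0.0
```

```bash
python3 - <<'E'
from h import *
f=r.grab_frame('wrist');save(f,'w1.png');P=pts(f)
print(-np.array(f['R']).T@np.array(f['t']),np.array(f['R']).round(2))
for m in r.masks_of('cover','wrist'):
    p=P[m['pixels']];p=p[~np.isnan(p[:,0])]
    print(m['p'],m['at'],len(p),np.median(p,0),np.percentile(p,2,axis=0),np.percentile(p,98,axis=0))
s=r.state();print(s['tool_pos'],s['eef_rot'],s['t'])
E
```

```text
[0.33668587 0.32217024 0.50583617] [[ 0.36  0.93  0.  ]
 [ 0.9  -0.35  0.26]
 [ 0.24 -0.09 -0.97]]
0.75 [235.3, 342.4] 7620 [0.45006197 0.30765403 0.03550291] [0.39103516 0.24148601 0.03344677] [0.51744667 0.37253496 0.06734545]
0.66 [258.5, 17.6] 3333 [ 0.31317279 -0.15954636  0.03441046] [ 0.23307524 -0.22860711  0.01228841] [ 0.36518398 -0.12571476  0.03649714]
0.64 [87.3, 283.9] 10574 [0.240615   0.30852283 0.03527248] [0.17244083 0.24386701 0.03087241] [0.31037311 0.37166033 0.0673397 ]
[0.40038954 0.29819249 0.33450049] [ 1.79414044e-01  9.83773612e-01  2.15304300e-04 -1.88338463e-04] 2.475
```

View pics/w1.png

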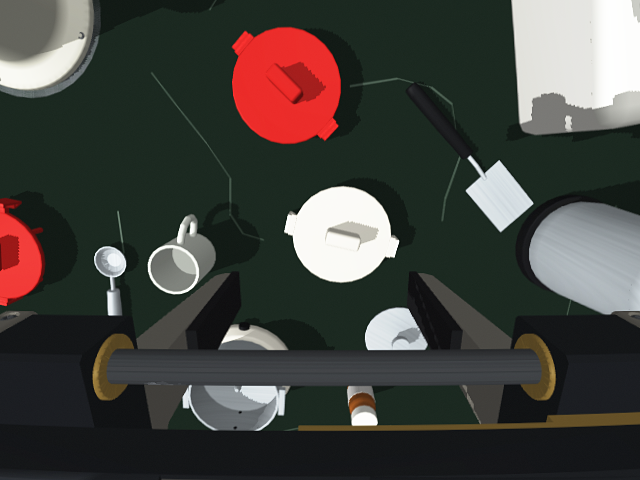

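Emit:
carry_out(
  targets=[
    [-1, [0.3, -0.5, 0], 0],
    [-1, [0.3, -0.5, 0], 0],
    [-1, [0.3, -0.5, 0], 0],
    [-1, [0.3, -0.5, 0], 0],
    [-1, [0.3, -0.5, 0], 0],
    [-1, [0, 0, 0], 0],
  ],
)

```text
t: 3.22
tool_pos: [0.5509, 0.0468, 0.3328]
eef_rot: [0.18, 0.984, -0.0, -0.001]
contact_force: [-0.6, 0.4, 0.8]
grip_width: 0.997
finger_force: 0.0
```

```bash
cat >> h.py <<'E'
def circ(p):
    A=np.c_[2*p[:,:2],np.ones(len(p))];s=np.linalg.lstsq(A,(p[:,:2]**2).sum(1),rcond=None)[0]
    return s[:2],np.sqrt(s[2]+s[0]**2+s[1]**2)
def cover(P,m):
    p=P[m];p=p[~np.isnan(p[:,0])];k=p[(p[:,2]>.055+np.nanmin([0]))]
    rect=cv2.minAreaRect((k[:,:2]*1000).astype(np.float32))
    pl=p[abs(p[:,2]-.0355)<.004];(c,rad)=cv2.minEnclosingCircle((pl[:,:2]*1000).astype(np.float32))
    print('knob rect',rect,len(k),'ztop',np.median(k[:,2]),'minencl',c,rad)
    top=k[k[:,2]>np.percentile(k[:,2],60)];print('top rect',cv2.minAreaRect((top[:,:2]*1000).astype(np.float32)))
E
python3 - <<'E'
from h import *
f=r.grab_frame('wrist');save(f,'w2.png');P=pts(f)
np.savez('w2.npz',P=P,frame=f['frame'])
for m in r.masks_of('bowl','wrist')[:2]:
    p=P[m['pixels']];p=p[~np.isnan(p[:,0])]
    print(m['p'],m['at'],len(p),np.median(p,0),np.percentile(p,2,axis=0),np.percentile(p,98,axis=0))
    np.save('bowlmask%d.npy'%int(m['p']*100),m['pixels'])
    z=p[abs(p[:,2]-.08)<.004]
    print('rim n',len(z),circ(z) if len(z)>5 else 0)
s=r.state();print(s['tool_pos'],s['eef_rot'],s['t'])
t=r.grab_frame('top');PT=pts(t)
for m in r.masks_of('cover','top'): 
    print('top',m['at']); 
    if abs(m['at'][1]-232)<12 and m['at'][0]<300: cover(PT,m['pixels'])
E
```

```text
[0.54993189 0.0495531  0.33367042] [ 1.78415797e-01  9.83954590e-01  3.20447879e-04 -1.03177795e-03] 3.325
top [351.4, 233.7]
top [221.1, 406.4]
top [270.1, 231.3]
knob rect ((454.5128173828125, 302.3215637207031), (48.48920440673828, 19.627582550048828), 55.911556243896484) 139 ztop 0.06629077819218097 minencl (454.63677978515625, 301.7294921875) 82.11371612548828
top rect ((454.013671875, 301.74688720703125), (46.784854888916016, 19.06765365600586), 58.642578125)
top [324.5, 424.1]
```

View pics/w2.png

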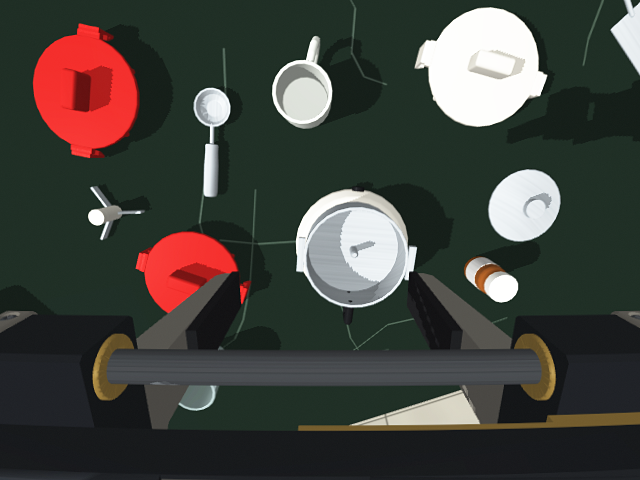

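```bash
python3 - <<'E'
from h import *
d=np.load('w2.npz');P=d['P']
c0=np.array([.622,.062])
ok=~np.isnan(P[...,0]);Pf=np.nan_to_num(P,nan=9)
D=np.hypot(Pf[...,0]-c0[0],Pf[...,1]-c0[1])
rim=Pf[(D<.11)&(abs(Pf[...,2]-.08)<.004)&(np.arange(480)[:,None]<330)]
c,R=cv2.minEnclosingCircle((rim[:,:2]*1000).astype(np.float32));print('all rim minencl',c,R,len(rim))
c=c0
for i in range(6):
    d_=np.hypot(*(rim[:,:2]-c).T); s=rim[(d_>.062)&(d_<.0715)]; c,R=circ(s)
print('rim circle',c,R,len(s),np.median(s[:,2]))
d_=np.hypot(*(rim[:,:2]-c).T); l=rim[(d_>.0735)&(d_<.083)];v=l[:,:2]-c
a=np.arctan2(v[:,1],v[:,0]);print('lip axis (bowl y) deg',np.degrees(np.angle(np.exp(2j*a).mean())/2),len(l),np.abs(np.exp(2j*a).mean()))
for sgn in (0,1):
    th=np.angle(np.exp(2j*a).mean())/2+sgn*np.pi;u=np.array([np.cos(th),np.sin(th)]);w=v[v@u>0];print('lip',w.mean(0)+c,len(w),'max along',np.percentile(w@u,98), 'perp range',np.percentile(w@np.array([-u[1],u[0]]),[2,98]))
sp=Pf[(np.hypot(Pf[...,0]-c[0],Pf[...,1]-c[1])<.02)&(Pf[...,2]>.05)&(Pf[...,2]<.07)]
print('spindle top',len(sp),np.median(sp,0) if len(sp) else 0, np.percentile(sp[:,2],95)if len(sp) else 0)
# cover from wrist
m=(np.hypot(Pf[...,0]-.454,Pf[...,1]-.302)<.1)&(Pf[...,2]>.025)
cover(P,m)
D=np.hypot(Pf[...,0]-.446,Pf[...,1]+.256)
h=Pf[(D<.03)&(Pf[...,2]>.041)&(Pf[...,2]<.06)];print('hub top',len(h),np.median(h,0),cv2.minEnclosingCircle((h[:,:2]*1000).astype(np.float32)))
b=Pf[(D<.06)&(Pf[...,2]>.006)&(Pf[...,2]<.02)];v=b[:,:2]-np.median(h[:,:2],0);k=np.hypot(*v.T)>.025;a=np.arctan2(v[k,1],v[k,0])
print('blades deg',np.degrees(np.angle(np.exp(3j*a).mean())/3),k.sum())
E
```

```text
all rim minencl (624.4290771484375, 65.8587646484375) 80.9853286743164 1467
rim circle [0.62494326 0.06519321] 0.06775007164977426 1091 0.07938237381395767
lip axis (bowl y) deg 65.81609726562421 274 0.9288308220313689
lip [0.65358417 0.13462653] 128 max along 0.07878913354444494 perp range [-0.02412264  0.02069621]
lip [ 0.5923863  -0.00231329] 146 max along 0.0779748573557498 perp range [-0.02436064  0.02076802]
spindle top 54 [0.62401244 0.06490628 0.0572451 ] 0.05949692409650265
knob rect ((455.827392578125, 305.6680908203125), (48.82918930053711, 20.579273223876953), 54.11009216308594) 808 ztop 0.06702074389759517 minencl (455.10186767578125, 306.7302551269531) 84.27476501464844
top rect ((456.0501403808594, 305.5917053222656), (44.19700622558594, 18.41337013244629), 56.627662658691406)
hub top 222 [ 0.45004483 -0.25591933  0.04501674] ((450.3151550292969, -257.4356689453125), 12.17199420928955)
blades deg -49.167506657881525 127
```

Emit:
carry_out(
  targets=[
    [0, [-0.25, -0.5, -0.15], 0],
    [0, [-0.25, -0.5, -0.15], 0],
    [0, [-0.25, -0.5, -0.15], 0],
    [0, [-0.25, -0.5, -0.15], 0],
    [0, [-0.25, -0.5, -0.15], 0],
    [0, [-0.25, -0.5, -0.15], 0],
    [0, [0, 0, 0], 0],
    [0, [0, 0, 0], 0],
  ],
  force=15,
)

```text
t: 4.42
tool_pos: [0.4011, -0.2505, 0.245]
eef_rot: [0.178, 0.984, 0.0, 0.0]
contact_force: [1.2, 0.5, 0.6]
grip_width: 0.5
finger_force: 0.0
```

```bash
python3 - <<'E'
from h import *
f=r.grab_frame('wrist');save(f,'w3.png');P=pts(f);Pf=np.nan_to_num(P,nan=9)
D=np.hypot(Pf[...,0]-.45,Pf[...,1]+.257)
h=Pf[(D<.03)&(Pf[...,2]>.042)&(Pf[...,2]<.06)];print('hub top',len(h),np.median(h,0),cv2.minEnclosingCircle((h[:,:2]*1000).astype(np.float32)))
for q in ('paddle','paddle_top'):
    for m in r.masks_of(q,'wrist')[:2]:
        print(q,m['p'],m['at'],P[int(m['at'][0]),int(m['at'][1])])
s=r.state();print(s['tool_pos'],s['eef_rot'],s['t'],s['grip_width'])
E
```

```text
hub top 284 [ 0.44799681 -0.2573799   0.04551528] ((448.1439208984375, -257.3875732421875), 11.084824562072754)
paddle 0.89 [249.2, 332.3] [ 0.43903538 -0.25232882  0.0412335 ]
paddle_top 0.84 [249.2, 326.7] [ 0.4381252  -0.25937721  0.03557328]
[ 0.40150606 -0.25046109  0.24524485] [ 1.77487910e-01  9.84122806e-01 -2.05578929e-04  5.50170759e-04] 4.575 0.49885150881658685
```

View pics/w3.png

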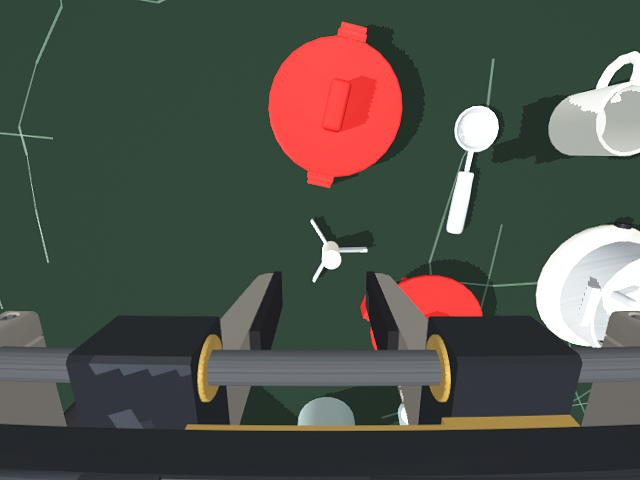

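Emit:
carry_out(
  targets=[
    [0, [0.465, -0.07, -0.3], 0],
    [0, [0, 0, -0.5], 0],
    [0, [0, 0, -0.55], 0],
    [0, [0, 0, -0.5], 0],
    [0, [0, 0, -0.42], 0],
    [0, [0, 0, 0], 0],
    [1, [0, 0, 0], 0],
    [1, [0, 0, 0], 0],
  ],
  force=15,
)

```text
t: 5.58
tool_pos: [0.4482, -0.2595, 0.0196]
eef_rot: [0.179, 0.984, -0.001, 0.001]
contact_force: [0.1, -0.3, -0.8]
grip_width: 0.3
finger_force: 0.0
```

Emit:
carry_out(
  targets=[
    [1, [0, 0, 0], 0],
    [1, [0, 0, 0], 0],
    [1, [0, 0, 0], 0],
  ],
)

```text
t: 5.95
tool_pos: [0.4479, -0.2594, 0.0192]
eef_rot: [0.179, 0.984, -0.0, 0.001]
contact_force: [-0.9, 2.1, 5.6]
grip_width: 0.234
finger_force: 15.0
```

Emit:
carry_out(
  targets=[
    [1, [0, 0, 0.3], 0],
    [1, [0, 0, 0.5], 0],
    [1, [0, 0, 0.5], 0],
    [1, [0.1, 0.3, 0.5], 0],
    [1, [0.3, 0.5, 0.2], 0],
    [1, [0.3, 0.5, 0], 0],
    [1, [0.3, 0.5, 0], 0],
    [1, [0.2, 0.5, 0], 0],
  ],
)

```text
t: 6.95
tool_pos: [0.5677, -0.0271, 0.2178]
eef_rot: [0.179, 0.984, -0.0, 0.0]
contact_force: [0.8, -0.2, -0.6]
grip_width: 0.235
finger_force: 15.0
```

Emit:
carry_out(
  targets=[
    [1, [0.1, 0.5, 0], 0],
    [1, [0, 0.2, 0], 0],
    [1, [0, 0, 0], 0],
  ],
)

```text
t: 7.32
tool_pos: [0.5766, 0.0416, 0.2175]
eef_rot: [0.178, 0.984, -0.0, -0.0]
contact_force: [0.6, -0.7, -0.4]
grip_width: 0.236
finger_force: 15.0
```

```bash
cat >> h.py <<'E'
def bowl(P,c0=(.6248,.0655),rowmax=480):
    Pf=np.nan_to_num(P,nan=9);c=np.array(c0)
    D=np.hypot(Pf[...,0]-c[0],Pf[...,1]-c[1])
    rim=Pf[(D<.1)&(abs(Pf[...,2]-.08)<.004)&(np.arange(480)[:,None]<rowmax)]
    for i in range(6):
        d=np.hypot(*(rim[:,:2]-c).T); s=rim[(d>.062)&(d<.0715)]; c,R=circ(s)
    print('rim',c,R,len(s),np.median(s[:,2]))
    d=np.hypot(*(rim[:,:2]-c).T); l=rim[(d>.0735)&(d<.083)]; v=l[:,:2]-c
    for s0 in (1,-1):
        w=v[(v@[.41,.91])*s0>0]
        if len(w)>20:
            q=cv2.minAreaRect((w*1000).astype(np.float32));print('lip',len(w),q,'world',np.array(q[0])/1000+c)
    sp=Pf[(D<.02)&(Pf[...,2]>.055)&(Pf[...,2]<.064)]
    print('spindle',len(sp),sp.mean(0) if len(sp) else 0,Pf[D<.02][:,2].max() if (D<.02).any() else 0)
E
python3 - <<'E'
from h import *
f=r.grab_frame('wrist');save(f,'w4.png');P=pts(f);np.savez('w4.npz',P=P)
bowl(P)
s=r.state();print(s['tool_pos'],s['eef_rot'],s['t'],s['grip_width'],s['finger_force'])
E
```

```text
rim [0.6251381 0.0647157] 0.06791869625870657 1378 0.07936715501272348
lip 307 ((32.254974365234375, 67.3739013671875), (9.394943237304688, 46.375511169433594), 64.5845718383789) world [0.65739308 0.1320896 ]
lip 189 ((-37.041595458984375, -64.99639892578125), (6.997218132019043, 35.422767639160156), 62.27790451049805) world [ 5.88096508e-01 -2.80697594e-04]
spindle 71 [0.62438906 0.06499377 0.05812412] 0.061460688707079714
[0.57663532 0.04045224 0.21756305] [ 1.78787121e-01  9.83887665e-01 -4.67435859e-04 -9.39756045e-05] 7.375 0.24148643292945754 14.999898285605013
```

View pics/w4.png

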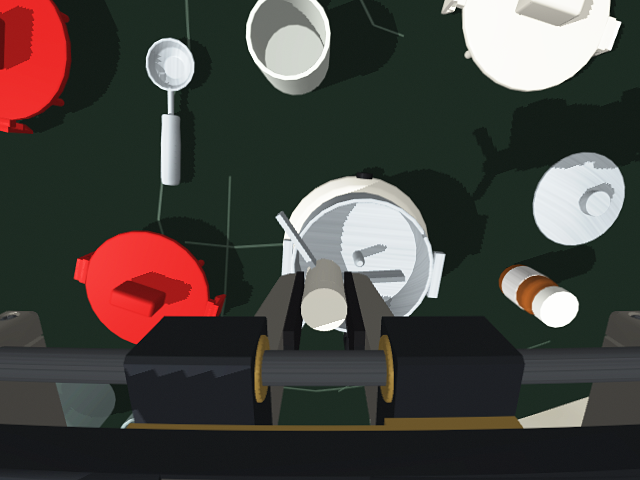

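```bash
python3 - <<'E'
from h import *
P=np.load('w4.npz')['P'];p=P[270:335,300:350].reshape(-1,3);p=p[~np.isnan(p[:,0])]
h=p[(p[:,2]>.23)&(p[:,2]<.26)];zt=np.percentile(h[:,2],90);h=h[abs(h[:,2]-zt)<.003]
print(zt,len(h),h.mean(0),cv2.minEnclosingCircle((h[:,:2]*1000).astype(np.float32)))
E
```

```text
0.2448464966589134 1732 [0.57624705 0.04310501 0.2439049 ] ((576.9332275390625, 43.14427947998047), 15.146574020385742)
```

Emit:
carry_out(
  targets=[
    [1, [0.3, 0.12, 0], 0],
    [1, [0.18, 0.105, 0], 0],
    [1, [0, 0, -0.5], 0],
    [1, [0, 0, -0.5], 0],
    [1, [0, 0, -0.25], 0],
    [1, [0, 0, -0.1], 0],
    [1, [0, 0, 0], 0],
  ],
)

```text
t: 8.25
tool_pos: [0.6251, 0.0624, 0.0828]
eef_rot: [0.18, 0.984, -0.0, -0.0]
contact_force: [0.3, -0.2, -0.0]
grip_width: 0.235
finger_force: 15.0
```

Emit:
carry_out(
  targets=[
    [1, [0, 0, -0.1], 0],
    [1, [0, 0, -0.08], 0],
    [1, [0, 0, 0], 0],
  ],
)

```text
t: 8.62
tool_pos: [0.6244, 0.0637, 0.0639]
eef_rot: [0.179, 0.984, -0.0, -0.001]
contact_force: [-0.4, 0.2, -0.9]
grip_width: 0.233
finger_force: 15.0
```

Emit:
carry_out(
  targets=[
    [1, [0, 0, -0.08], 0],
    [1, [0, 0, -0.05], 0],
    [1, [0, 0, 0], 0],
  ],
)

```text
t: 9.0
tool_pos: [0.6244, 0.0637, 0.0508]
eef_rot: [0.179, 0.984, -0.0, -0.001]
contact_force: [0.5, -0.2, -0.5]
grip_width: 0.235
finger_force: 15.0
```

Now the last ~1.5 mm, then open partly (46 mm) and rise.

Emit:
carry_out(
  targets=[
    [1, [0, 0, -0.02], 0],
    [1, [0, 0, 0], 0],
    [0.2, [0, 0, 0], 0],
    [0.2, [0, 0, 0], 0],
    [0.2, [0, 0, 0.15], 0],
    [0.2, [0, 0, 0.5], 0],
    [0.2, [0, 0, 0.5], 0],
    [0.2, [-0.2, 0, 0.5], 0],
  ],
)

```text
t: 10.0
tool_pos: [0.6056, 0.0635, 0.2178]
eef_rot: [0.179, 0.984, 0.0, 0.001]
contact_force: [0.3, 0.5, -0.7]
grip_width: 0.404
finger_force: 0.0
```

Emit:
carry_out(
  targets=[
    [0.2, [-0.3, -0.1, 0.3], 0],
    [0.2, [0, 0, 0], 0],
    [0.2, [0, 0, 0], 0],
  ],
)

```text
t: 10.38
tool_pos: [0.575, 0.0537, 0.2445]
eef_rot: [0.179, 0.984, 0.0, 0.0]
contact_force: [-0.7, 1.2, -0.2]
grip_width: 0.4
finger_force: 0.0
```

```bash
python3 - <<'E'
from h import *
f=r.grab_frame('wrist');P=pts(f);Pf=np.nan_to_num(P,nan=9)
D=np.hypot(Pf[...,0]-.625,Pf[...,1]-.065);h=Pf[(D<.03)&(abs(Pf[...,2]-.077)<.008)]
print('hub',len(h),h.mean(0),np.median(h[:,2]),cv2.minEnclosingCircle((h[:,:2]*1000).astype(np.float32)))
b=Pf[(D<.05)&(D>.02)];print('blade z pct',np.percentile(b[:,2],[5,50,80,90,95]))
bowl(P)
s=r.state();print(s['tool_pos'],s['t'],s['grip_width'])
t=r.grab_frame('top');PT=pts(t);D=np.hypot(PT[...,0]-.625,PT[...,1]-.065);h=PT[(D<.03)&(abs(PT[...,2]-.077)<.008)];print('top hub',len(h),h.mean(0))
cv2.imwrite('pics/w5.png',f['frame'][150:350,200:500,::-1].repeat(2,0).repeat(2,1))
E
```

```text
hub 345 [0.62415279 0.0653408  0.07525194] 0.07548873875369846 ((624.7868041992188, 65.17861938476562), 11.116716384887695)
blade z pct [0.02851663 0.03006946 0.28590456 0.32621191 0.33435659]
rim [0.62505545 0.06516   ] 0.06776355437513831 1457 0.0793268094625158
lip 239 ((32.42919158935547, 66.99371337890625), (8.159730911254883, 46.759212493896484), 64.58641815185547) world [0.65748465 0.13215372]
lip 186 ((-36.667606353759766, -66.128662109375), (7.62197208404541, 37.459228515625), 60.01650619506836) world [ 0.58838785 -0.00096866]
spindle 45 [0.61672918 0.06603298 0.05970192] 0.07763031605527833
[0.5747652  0.05380601 0.2436467 ] 10.425 0.39904818997156205
top hub 4 [0.61507187 0.06447863 0.07484909]
```

View pics/w5.png

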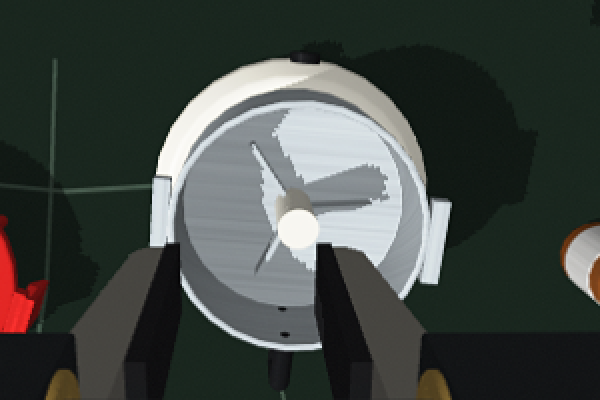

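Emit:
carry_out(
  targets=[
    [0, [0.03, -0.05, 0.02], 0.054],
    [0, [0.03, -0.05, 0.02], 0.054],
    [0, [0.03, -0.05, 0.02], 0.054],
    [0, [0.03, -0.05, 0.02], 0.054],
    [0, [0.03, -0.05, 0.02], 0.054],
    [0, [0.03, -0.05, 0.02], 0.054],
    [0, [0.03, -0.05, 0.02], 0.054],
    [0, [0.02, -0.05, 0.02], 0.054],
  ],
)

```text
t: 11.48
tool_pos: [0.5979, 0.0137, 0.2589]
eef_rot: [-0.481, 0.877, 0.001, -0.001]
contact_force: [0.3, 0.2, 0.6]
grip_width: 0.496
finger_force: 0.0
```

Emit:
carry_out(
  targets=[
    [0, [0, 0, 0], 0],
    [0, [0, 0, 0], 0],
  ],
)

```text
t: 11.72
tool_pos: [0.5978, 0.0139, 0.2596]
eef_rot: [-0.477, 0.879, 0.001, -0.001]
contact_force: [0.0, 0.2, 0.5]
grip_width: 0.499
finger_force: 0.0
```

```bash
python3 - <<'E'
from h import *
f=r.grab_frame('wrist');save(f,'w6.png');P=pts(f);Pf=np.nan_to_num(P,nan=9)
D=np.hypot(Pf[...,0]-.625,Pf[...,1]-.065);h=Pf[(D<.03)&(abs(Pf[...,2]-.077)<.008)]
if len(h): print('hub',len(h),h.mean(0),cv2.minEnclosingCircle((h[:,:2]*1000).astype(np.float32)))
bowl(P)
s=r.state();print(s['tool_pos'],s['eef_rot'],s['joint_positions'].round(2),s['t'],s['grip_width'])
E
```

```text
hub 321 [0.62480966 0.06402991 0.07535682] ((625.37158203125, 64.73181915283203), 11.170405387878418)
rim [0.62540241 0.06411729] 0.0677534907594275 1246 0.07939968161808224
lip 198 ((32.57896423339844, 68.2658462524414), (9.023954391479492, 46.05301284790039), 66.95230865478516) world [0.65798137 0.13238313]
lip 232 ((-31.893997192382812, -66.81839752197266), (7.472436428070068, 45.93638610839844), 65.11722564697266) world [ 0.59350841 -0.00270111]
spindle 42 [0.62114577 0.05713937 0.05991559] 0.07767227193274451
[0.59778208 0.01397558 0.2598417 ] [-4.77399096e-01  8.78686352e-01  4.41459563e-04 -4.50167754e-04] [-0.18  0.19  1.47  0.    1.48 -2.74] 11.775 0.4984025456380888
```

View pics/w6.png

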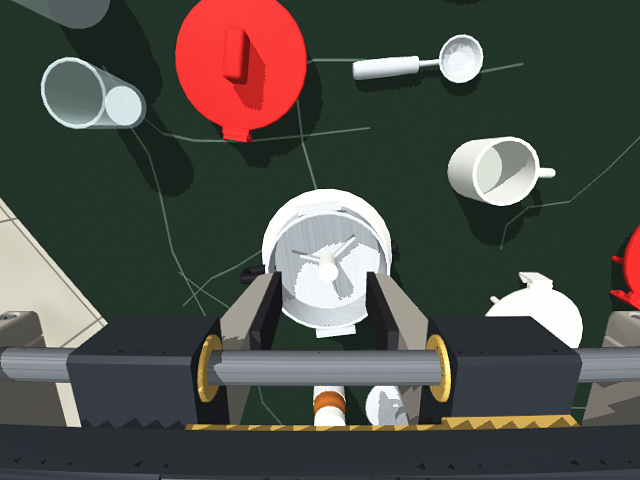

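Emit:
carry_out(
  targets=[
    [0, [-0.34, 0.48, 0], 0],
    [0, [-0.34, 0.48, 0], 0],
    [0, [-0.34, 0.48, 0], 0],
    [0, [-0.34, 0.48, 0], 0],
    [0, [-0.34, 0.48, 0], 0],
    [0, [0, 0, 0], 0],
    [0, [0, 0, 0], 0],
  ],
)

```text
t: 12.65
tool_pos: [0.4282, 0.2534, 0.2606]
eef_rot: [-0.478, 0.878, -0.0, 0.0]
contact_force: [-0.4, -0.5, 0.6]
grip_width: 0.5
finger_force: 0.0
```

```bash
python3 - <<'E'
from h import *
f=r.grab_frame('wrist');save(f,'w7.png');P=pts(f);Pf=np.nan_to_num(P,nan=9)
D=np.hypot(Pf[...,0]-.4555,Pf[...,1]-.305)
cover(P,(D<.1)&(Pf[...,2]>.025)&(Pf[...,2]<.075))
k=Pf[(D<.06)&(abs(Pf[...,2]-.067)<.004)];print('knob top',len(k),np.median(k[:,2]),k.mean(0),cv2.minAreaRect((k[:,:2]*1000).astype(np.float32)))
c=np.array([.4555,.305])
pl=Pf[(abs(Pf[...,2]-.0355)<.004)&(D<.1)]
# rim of plate: outermost points per direction, clips excluded
for i in range(5):
    v=pl[:,:2]-c;a=np.degrees(np.arctan2(v[:,1],v[:,0]));rr=np.hypot(*v.T);E=[]
    for b in range(-180,180,6):
        m=(a>=b)&(a<b+6)&(rr<.0745)
        if m.sum()>5 and abs(((b+3-56.7+90)%180)-90)>25: E.append(pl[m][np.argmax(rr[m])])
    c,R=circ(np.array(E))
print('plate',c,R,len(E))
v=pl[:,:2]-c;rr=np.hypot(*v.T);o=v[rr>.0755]
for s in(1,-1):
    w=o[(o@[.55,.835])*s>0];print('clip',len(w),w.mean(0)+c,np.degrees(np.arctan2(*(w.mean(0)*s)[::-1])))
s=r.state();print(s['tool_pos'],s['eef_rot'],s['joint_positions'].round(2),s['t'])
E
```

```text
knob rect ((455.4595947265625, 305.5189208984375), (48.164512634277344, 19.810380935668945), 56.965396881103516) 695 ztop 0.06709350800503174 minencl (454.83746337890625, 306.402099609375) 83.9231185913086
top rect ((455.68170166015625, 305.7688293457031), (44.95344543457031, 17.31157684326172), 57.03590774536133)
knob top 663 0.06716946642143434 [0.45484631 0.30467621 0.06695765] ((455.4598388671875, 305.5174560546875), (48.16411590576172, 19.807130813598633), 56.99128723144531)
plate [0.45495788 0.30310922] 0.06945334871828396 42
clip 160 [0.49883696 0.37028814] 56.84873347169104
clip 111 [0.40971383 0.23956699] 54.54795181723586
[0.42856948 0.25290495 0.26051385] [-4.77590632e-01  8.78582456e-01 -2.33504825e-04 -3.89466431e-05] [ 0.29 -0.07  1.75 -0.    1.47 -2.28] 12.7
```

Emit:
carry_out(
  targets=[
    [0, [0.14, 0.25, -0.3], 0],
    [0, [0.13, 0.26, -0.3], 0],
    [0, [0, 0, -0.5], 0],
    [0, [0, 0, -0.5], 0],
    [0, [0, 0, -0.4], 0],
    [0, [0, 0, -0.2], 0],
    [0, [0, 0, 0], 0],
    [1, [0, 0, 0], 0],
  ],
  force=40,
)

```text
t: 13.7
tool_pos: [0.4562, 0.3042, 0.0415]
eef_rot: [-0.478, 0.879, -0.0, 0.001]
contact_force: [1.9, -0.1, -0.7]
grip_width: 0.417
finger_force: 0.0
```

Emit:
carry_out(
  targets=[
    [1, [0, 0, 0], 0],
    [1, [0, 0, 0], 0],
    [1, [0, 0, 0], 0],
    [1, [0, 0, 0], 0],
  ],
)

```text
t: 14.2
tool_pos: [0.4555, 0.3049, 0.0414]
eef_rot: [-0.478, 0.878, -0.0, 0.001]
contact_force: [-1.0, -1.0, 5.6]
grip_width: 0.216
finger_force: 39.9
```

Emit:
carry_out(
  targets=[
    [1, [0, 0, 0.2], 0],
    [1, [0, 0, 0.45], 0],
    [1, [0, 0, 0.5], 0],
    [1, [0, 0, 0.45], 0],
    [1, [0.17, -0.3, 0], 0.02],
    [1, [0.3, -0.4, 0], 0.023],
    [1, [0.3, -0.4, 0], 0],
    [1, [0.3, -0.4, 0], 0],
  ],
)

```text
t: 15.2
tool_pos: [0.562, 0.1534, 0.1995]
eef_rot: [-0.537, 0.844, 0.0, -0.001]
contact_force: [0.5, -0.1, -2.4]
grip_width: 0.213
finger_force: 39.9
```

Emit:
carry_out(
  targets=[
    [1, [0.25, -0.35, 0], 0],
    [1, [0.2, -0.35, 0], 0],
    [1, [0.1, -0.15, 0], 0],
    [1, [0.05, -0.05, 0], 0],
    [1, [0, 0, 0], 0],
    [1, [0, 0, 0], 0],
  ],
)

```text
t: 15.95
tool_pos: [0.6214, 0.0659, 0.2006]
eef_rot: [-0.537, 0.844, 0.0, -0.0]
contact_force: [1.1, -0.3, -2.6]
grip_width: 0.215
finger_force: 39.9
```

```bash
python3 - <<'E'
from h import *
s=r.state();T=s['tool_pos'];print(T,s['eef_rot'],s['joint_positions'].round(2),s['t'],s['contact_force'])
e=s['eef_rot'];print('jaw',np.degrees(2*np.arctan2(e[1],e[0]))-90)
f=r.grab_frame('wrist');save(f,'w8.png');P=pts(f);Pf=np.nan_to_num(P,nan=9)
D=np.hypot(Pf[...,0]-T[0],Pf[...,1]-T[1])
k=Pf[(D<.035)&(abs(Pf[...,2]-T[2]-.026)<.006)];zt=np.median(k[:,2]);k=k[abs(k[:,2]-zt)<.0025]
print('knob top dz',zt-T[2],len(k),k.mean(0)-T,[*cv2.minAreaRect((k[:,:2]*1000).astype(np.float32))],T)
pz=T[2]-.041+.0355
pl=Pf[(D<.1)&(abs(Pf[...,2]-pz)<.006)];q=np.linalg.lstsq(np.c_[pl[:,:2]-T[:2],np.ones(len(pl))],pl[:,2],rcond=None)[0];print('plate',len(pl),'slope',q[:2],'z rel',q[2]-T[2])
# plate in top cam
t=r.grab_frame('top');PT=np.nan_to_num(pts(t),nan=9);D=np.hypot(PT[...,0]-T[0],PT[...,1]-T[1]);pl=PT[(D<.1)&(abs(PT[...,2]-pz)<.01)];print('topcam',len(pl));save(t,'top2.png')
E
```

```text
[0.62144037 0.06591895 0.20056803] [-5.37079642e-01  8.43531500e-01  2.46763138e-04 -7.07929299e-05] [-0.09  0.3   1.46  0.    1.38 -2.79] 15.95 [ 1.05710808 -0.34007245 -2.61777475]
jaw 154.97011808420206
knob top dz 0.025613992813896952 3789 [-0.00039127 -0.00176718  0.02556008] [(620.5003051757812, 65.67472839355469), (45.10990524291992, 44.44499206542969), 15.098987579345703] [0.62144037 0.06591895 0.20056803]
plate 30928 slope [0.00046648 0.00170205] z rel -0.006114812836273603
topcam 449
```

View pics/w8.png

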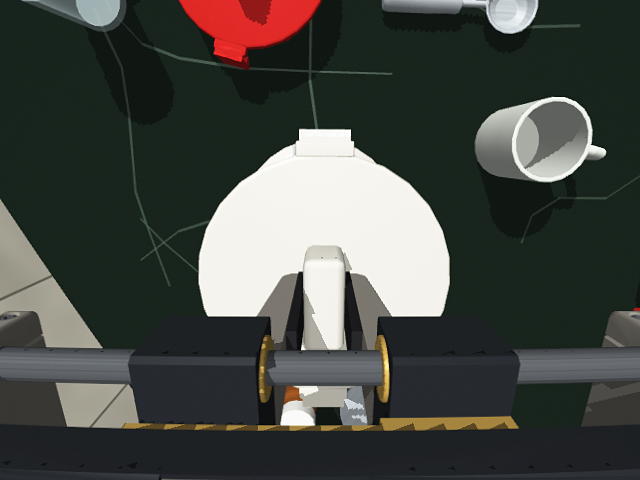

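```bash
python3 - <<'E'
from h import *
s=r.state();T=s['tool_pos'];th=np.radians(64.97);u=np.array([np.cos(th),np.sin(th)]);w=np.array([-u[1],u[0]])
for n in range(2):
    f=r.grab_frame('wrist');P=pts(f);Pf=np.nan_to_num(P,nan=9)
    k=Pf[235:350,300:350].reshape(-1,3);k=k[abs(k[:,2]-T[2]-.0256)<.004];v=k[:,:2]-T[:2];a=v@u;b=v@w
    print('near end',a.min(),np.percentile(a,.5),'perp at pads-free end',np.percentile(b[a<-.012],[1,99]))
    pz=T[2]-.0062
    pl=Pf[(abs(Pf[...,2]-pz)<.004)&(np.hypot(Pf[...,0]-T[0],Pf[...,1]-T[1])<.09)];c=T[:2].copy()
    for i in range(6):
        v=pl[:,:2]-c;A=np.degrees(np.arctan2(v@w,v@u));rr=np.hypot(*v.T);E=[]
        for g in range(-180,180,4):
            m=(A>=g)&(A<g+4)&(rr<.0745)
            if m.sum()>5 and 60<abs(g+2)<152:
                if rr[m].max()>.066: E.append(pl[m][np.argmax(rr[m])])
        c,R=circ(np.array(E))
    print('plate c rel T',(c-T[:2])@u,(c-T[:2])@w,R,len(E),c)
    v=pl[:,:2]-T[:2];cl=v[(v@u<-.074)&(abs(v@w)<.02)];print('clip',len(cl),(cl@u).min(),np.percentile(cl@w,[2,98]))
d=np.array([.6254,.0644])-T[:2];print('bowl rel T: u,w',d@u,d@w)
E
```

```text
near end -0.023738229393255896 -0.023242420493254933 perp at pads-free end [-0.00990355  0.00912143]
plate c rel T -0.0010233967104949196 -0.00032922496917827407 0.07065364832440849 42 [0.62143423 0.06461456]
clip 857 -0.08182632976988673 [-0.01292018  0.01296729]
near end -0.023824800124766034 -0.02337946693770956 perp at pads-free end [-0.01006471  0.00905559]
plate c rel T -0.0009816103387791028 -0.00047401309263239813 0.07071214927044518 42 [0.6215831  0.06459116]
clip 915 -0.08195471349553761 [-0.0135018   0.01286111]
bowl rel T: u,w 0.0004600871110809635 -0.004013334442719191
```

Emit:
carry_out(
  targets=[
    [1, [0.033, -0.017, 0], 0],
    [1, [0, 0, -0.3], 0],
    [1, [0, 0, -0.3], 0],
    [1, [0, 0, -0.12], 0],
    [1, [0, 0, -0.03], 0],
    [1, [0, 0, 0], 0],
  ],
)

```text
t: 16.9
tool_pos: [0.626, 0.0629, 0.1267]
eef_rot: [-0.536, 0.844, -0.001, 0.001]
contact_force: [-0.4, -0.7, -1.8]
grip_width: 0.212
finger_force: 39.9
```

Emit:
carry_out(
  targets=[
    [1, [0, 0, -0.05], 0],
    [1, [0, 0, -0.05], 0],
    [1, [0, 0, 0], 0],
  ],
)

```text
t: 17.27
tool_pos: [0.6252, 0.0632, 0.1153]
eef_rot: [-0.536, 0.844, 0.0, 0.0]
contact_force: [0.0, 1.2, -2.8]
grip_width: 0.215
finger_force: 39.9
```

Emit:
carry_out(
  targets=[
    [1, [0, 0, -0.04], 0],
    [1, [0, 0, -0.04], 0],
    [1, [0, 0, 0], 0],
  ],
  force=60,
)

```text
t: 17.65
tool_pos: [0.6261, 0.0627, 0.1083]
eef_rot: [-0.536, 0.844, -0.001, 0.001]
contact_force: [0.9, -0.5, 2.7]
grip_width: 0.214
finger_force: 59.9
```

```bash
python3 -c "
from h import *
s=r.state();print(s['tool_pos'],s['contact_force'],s['torque'],s['t'])"
```

```text
[0.62612906 0.06271637 0.10827774] [ 0.89902082 -0.50929056  2.68644263] [ 0.10772803 -0.22451262  0.01386835] 17.65
```

Emit:
carry_out(
  targets=[
    [1, [0, 0, -0.04], 0],
    [1, [0, 0, -0.04], 0],
    [1, [0, 0, 0], 0],
  ],
)

```text
t: 18.02
tool_pos: [0.6254, 0.0629, 0.0992]
eef_rot: [-0.536, 0.844, -0.0, 0.0]
contact_force: [1.7, -0.8, -0.3]
grip_width: 0.214
finger_force: 59.9
```

Emit:
carry_out(
  targets=[
    [1, [0, 0, -0.04], 0],
    [1, [0, 0, -0.03], 0],
    [1, [0, 0, 0], 0],
  ],
)

```text
t: 18.4
tool_pos: [0.6247, 0.063, 0.0937]
eef_rot: [-0.537, 0.844, 0.0, -0.001]
contact_force: [-4.5, 0.2, 10.6]
grip_width: 0.208
finger_force: 59.9
```

Emit:
carry_out(
  targets=[
    [1, [0, 0, -0.03], 0],
    [1, [0, 0, 0], 0],
  ],
)

```text
t: 18.65
tool_pos: [0.6249, 0.063, 0.0936]
eef_rot: [-0.537, 0.844, 0.0, -0.001]
contact_force: [-12.4, -0.5, 25.8]
grip_width: 0.216
finger_force: 59.9
```

Hard stop at home height, so the plate looks seated on the rim; release, rise and look.

Emit:
carry_out(
  targets=[
    [1, [0, 0, 0.04], 0],
    [0, [0, 0, 0], 0],
    [0, [0, 0, 0], 0],
    [0, [0, 0, 0], 0],
    [0, [0, 0, 0.3], 0],
    [0, [0, 0, 0.5], 0],
    [0, [-0.2, -0.4, 0.4], 0],
    [0, [-0.1, -0.2, 0.4], 0],
  ],
)

```text
t: 19.65
tool_pos: [0.5945, 0.0017, 0.2547]
eef_rot: [-0.536, 0.844, -0.0, -0.0]
contact_force: [0.6, -0.4, -0.7]
grip_width: 0.499
finger_force: 0.0
```

Emit:
carry_out(
  targets=[
    [0, [0, 0, 0], 0],
    [0, [0, 0, 0], 0],
  ],
)

```text
t: 19.9
tool_pos: [0.5949, 0.0032, 0.2525]
eef_rot: [-0.536, 0.844, 0.001, -0.0]
contact_force: [0.2, -0.1, -0.6]
grip_width: 0.502
finger_force: 0.0
```

```bash
python3 - <<'E'
from h import *
s=r.state();print(s['tool_pos'],s['t'],s['contact_force'])
f=r.grab_frame('wrist');P=pts(f);Pf=np.nan_to_num(P,nan=9)
D=np.hypot(Pf[...,0]-.625,Pf[...,1]-.064)
k=Pf[(D<.04)&(abs(Pf[...,2]-.12)<.012)];k=k[abs(k[:,2]-np.median(k[:,2]))<.003];print('knob top z',np.median(k[:,2]),cv2.minAreaRect((k[:,:2]*1000).astype(np.float32)))
pl=Pf[(D<.068)&(abs(Pf[...,2]-.088)<.01)];q=np.linalg.lstsq(np.c_[pl[:,:2]-[.625,.064],np.ones(len(pl))],pl[:,2],rcond=None)[0];print('plate slope',q,np.median(pl[:,2]))
g=r.grab_frame('scene');cv2.imwrite('pics/s2.png',cv2.resize(g['frame'][215:330,300:430,::-1],None,fx=5,fy=5)[:600,:])
E
```

```text
[0.5949155  0.00324245 0.25253745] 19.9 [ 0.23183739 -0.12982396 -0.57643585]
knob top z 0.1194275746310146 ((625.3903198242188, 62.9077033996582), (47.05894470214844, 19.102113723754883), 64.78057098388672)
plate slope [0.00141118 0.00184988 0.08778805] 0.08775529002454939
```

View pics/s2.png

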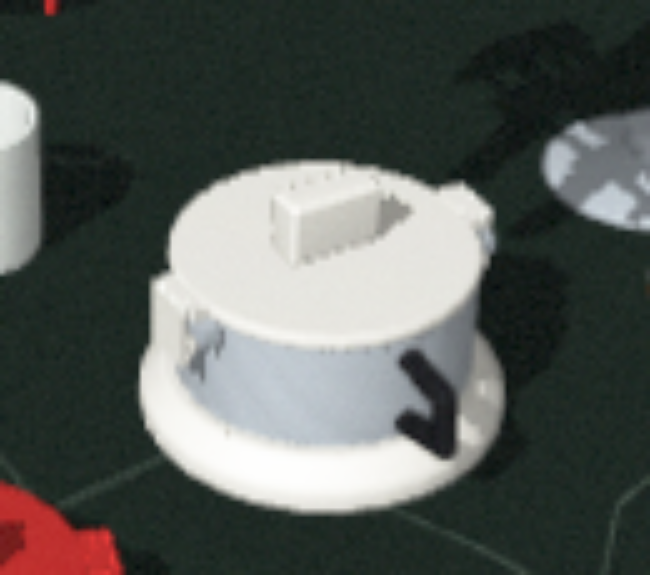

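```bash
python3 -c "
from bench import r
print(r.finish_job())"
```

```text
the job is handed in; nothing more can be done
None
```

I put the paddle on the spindle and pressed the white cover down onto the bowl. After I let go it stayed flush and level with the rim, so the clips appear snapped, though I did not read the clip angles directly; the job is handed in and no verdict came back.

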